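Change the rule under the weights

TASK

We are going from trimming to tearing sheets: set the round weight and the square block from the wooden case aside on the cork mat, then take the toothed tearing rule from under them and lay it on the plywood board, centred along the drawn line. Then lay the plain straightedge from the bench flat in the empty pocket in the floor of the case, and only after that put the round weight and the square block back over it, each in the same end of the case it came from. Keep all pieces upright and leave the paste jar and the tin where they are.

Things in the scene. Friction and masses are not known exactly. Their poses are not given: they have to be found in the camera images.
- case: Open wooden case, felt-lined, fixed, 116 (x) by 266 (y) by 26 mm high, walls 8 mm; origin: centre of underside, y along its length. Inside: a ledge all round, top 16 mm above the origin, and a central pocket 48 (x) by 200 (y) mm, floor 6 mm above the origin. Its ends, centred at x 0, y +75 and -75 mm, each hold one pressing tool on the ledges, across the pocket; which is where varies.
- round_weight: Round dark steel weight, diameter 80 mm, 20 mm thick, with a round wooden knob (diameter 28 mm) standing 34 mm high on its middle: 54 mm high in all, about 0.7 kg. Starts in one end of the case. Origin at the centre of its underside, z up.
- square_block: Square dark wooden pressing block, 80 by 80 mm, 20 mm thick, with a wooden grip bar on its middle, 24 mm wide (x), 50 mm long (y) and 34 mm high: 54 mm high in all, about 0.2 kg. Starts in the other end of the case, its bar along the case's length. Origin at the centre of its underside, z up.
- tearing_rule: Flat steel rule with toothed long edges, 34 mm wide (x), 180 mm long (y), 4 mm thick, with an upright wooden grip on its middle, 14 mm wide (x), 36 mm long (y), its top 44 mm above the rule's underside; about 0.16 kg. Starts in the pocket of the case, its ends under the two pressing tools. Origin at the centre of its underside, z up.
- straightedge: Flat steel rule with plain long edges, 34 mm wide (x), 180 mm long (y), 4 mm thick, with the same grip as the tearing rule: 14 mm wide (x), 36 mm long (y), top 44 mm above the underside; about 0.19 kg. Starts flat on the bench nearest the robot. Origin at the centre of its underside, z up.
- board: Plywood tearing board, fixed, 130 (x) by 260 (y) by 18 mm thick, with a thin black line drawn on its top, 236 mm long, along y through its centre. Origin at the centre of its underside.
- mat: Flat cork mat, fixed, 130 (x) by 240 (y) by 4 mm thick: the side area for the pressing tools, with room for both next to each other along y. Origin at the centre of its underside.
- paste_jar: Small paste jar with a white cap, diameter 56 mm, 65 mm high, loose, far left; not to be moved. Origin at the centre of its underside.
- size_tin: Small bare tin, diameter 60 mm, 70 mm high, loose, far right; not to be moved. Origin at the centre of its underside.

How it is judged:
By the outcome, as a careful person would: the job done as asked, in the order asked, and still so for the second after the job is handed in, with the robot touching nothing.
It also fails if it takes over 128 s, if anything falls off the work surface, if the arm or the gripper's body presses on something with over 40 N, if the wrist force passes 120 N, or if a joint passes its speed limit or range.

ROBOT

A 7-joint arm with a two-finger parallel gripper is mounted at the origin on the work surface. World frame = base frame: x ahead of the robot, y to its left, z up, the work surface at z = 0. Lengths are in m, angles in rad, forces in N, time in s.
With the tool pointing down it reaches from about 0.425 to 0.875 m from the base axis. Payload 8.4 kg.
Tool frame: the origin (TCP) lies where the fingers leave the gripper's body, on its centre line; the fingertips stand 73 mm ahead of it and the grasp point (between the pads) lies 54 mm ahead of it; z points along the fingers, y is the line along which they close (so a half turn about z gives the same grasp; the last joint's range is limited). The gripper opens to 85 mm and grips with 20 to 120 N. Pads are 22 mm wide; open, the fingers measure 114 mm over their backs; the gripper's body (76 mm by 85 mm) begins 54 mm behind the grasp point. The pads swing forward as they close: fully open they stand 13 mm farther back than shut.
Start: joints at [-1.424, 0.333, 0.04, 1.465, -0.013, 1.343, -0.059], TCP at [0.158, 0.63, 0.304] pointing down, gripper open.
Joint ranges: [-2.58, 2.58], [-0.38, 2.09], [-1.3, 1.39], [0.25, 2.4], [-1.5, 4.64], [0.08, 2.09], [-2.65, 2.65]. Speed limits (rad/s): [2.22, 2.22, 2.79, 2.79, 3.14, 3.14, 3.14].

INTERFACE

Orientations are given as a rotation vector (axis times angle).
In Python, from cell import r, viewer gives the robot as it stands. The module is installed in compiled form; this text tells all that it offers.
- The arm moves only by the shell command python3 -m pendant 'ROWS' [FORCE]. ROWS is JSON, a list of rows, each a list of 3 entries, a list of its own where there are three numbers: the turn, a rotation vector about the world's x, y, z in degrees, then the shift along the world's x, y, z in m, then the closure, from 0 (fully open) to 1 (shut). A call has 1 to 20 rows; each row shifts and turns the commanded pose from where the row before left it; what a row does not reach is not made up. A row lasts 1/12 s, in which the tool goes at most 41.7 mm and 7.16 degrees, less where a joint would pass 70% of its speed; a pose out of reach is approached as far as the arm can. A call is refused whole if a number of a shift passes 0.0417 or a number of a turn 7.16, either way. A call with a gripper value outside its range is refused whole. The fingers move at their own pace and stop on an object; FORCE is the grip in N (left out, the last holds). Time passes only in rows, so rows that do not move let the fingers close. It gives the time, the measured TCP pose, the force, the opening and the grip force at its end, in the units of the state.
- r.get_state(): the state, without advancing time (a new reading comes with each control period).
- viewer.read_camera(name): name is "side" or "top"; returns the picture (384x512x3 uint8, blue, green, red); there is no depth.
- viewer.camera_info(name): a dict with "camera_matrix" (3x3 intrinsics, pixels), "world_to_cam" (4x4, takes a point from world to camera coordinates). Camera axes: x right, y down, z forward; pixel columns grow to the right and rows downward; lengths in m; the calibration is good to about 2 mm. A picture is of the moment at which its call begins. camera_info takes no time and is no camera call.
- r.close_job(): hands the job in; it is judged then, once.
The state is a dict: "clock": time; "joint_pos": joint angles; "qvel": joint speeds; "joint_torque": joint torques, N m; "position": TCP position; "orientation": TCP orientation; "wrist_force": force on the tool from outside, world axes, zero at the start; "torque": the same for the moment, N m; "finger_gap": opening from 0.0 (shut) to 1.0 (fully open); "gripper_force": force on a finger pad.
Only numpy, scipy, OpenCV 4.12 (cv2) and the standard library are available. Lean on these libraries where they do the work, as an engineer would, in place of code of your own. Each camera call takes 0.05 s, during which the arm holds its last target. There are 200 camera calls.

## Working session

There is one attempt and no reset: what is moved stays moved. The work goes in short steps, Python scripts to look and compute and a shell command to move; the robot and the scene stay as the last step left them, time stands still between calls to the robot, and variables do not carry over. Pictures are saved under pics/ and viewed, at most 18 in all, crops included, and the job is handed in when it is done.

```bash
mkdir -p pics
python3 - <<'E'
from cell import r, viewer
import cv2
for n in("top","side"):
    cv2.imwrite(f"pics/{n}0.png",viewer.read_camera(n))
    i=viewer.camera_info(n);print(i)
print(r.get_state())
E
```

```text
{'camera_matrix': array([[480.28172954,   0.        , 262.38022579],
       [  0.        , 480.28172954, 189.46099815],
       [  0.        ,   0.        ,   1.        ]]), 'world_to_cam': array([[-0.15726037, -0.9875398 , -0.00585922,  0.06155998],
       [-0.96250382,  0.15459605, -0.22290458,  0.58458479],
       [ 0.22103296, -0.02941454, -0.97482266,  1.1367761 ],
       [ 0.        ,  0.        ,  0.        ,  1.        ]])}
{'camera_matrix': array([[348.9686699 ,   0.        , 254.29611239],
       [  0.        , 348.9686699 , 192.27877346],
       [  0.        ,   0.        ,   1.        ]]), 'world_to_cam': array([[-0.98227137, -0.18634089, -0.02049465,  0.56047013],
       [-0.07390638,  0.48540218, -0.87116162,  0.0925312 ],
       [ 0.17228118, -0.85420243, -0.49056844,  0.78662814],
       [ 0.        ,  0.        ,  0.        ,  1.        ]])}
{'clock': 0.1, 'joint_pos': array([-1.42417547,  0.33384503,  0.03987151,  1.46618241, -0.01340838,
        1.34329147, -0.05850948]), 'qvel': array([-0.00078202, -0.00176877, -0.00164325, -0.00202612, -0.00010638,
       -0.00056423,  0.00065892]), 'joint_torque': array([ 5.86728245e-03, -6.60017824e+01,  1.37166649e+00, -4.06474864e+01,
        1.71712821e-02,  8.83268367e-03, -4.96601979e-05]), 'position': array([0.15811917, 0.63016108, 0.30310721]), 'orientation': array([-3.85191215e-01, -3.11779703e+00,  2.28938840e-03]), 'wrist_force': array([ 0.12728538,  0.11614007, -0.72039305]), 'torque': array([-0.0218512 ,  0.01746146,  0.00842767]), 'gripper_force': 0.0, 'finger_gap': 1.002966222136326}
```

View pics/top0.png

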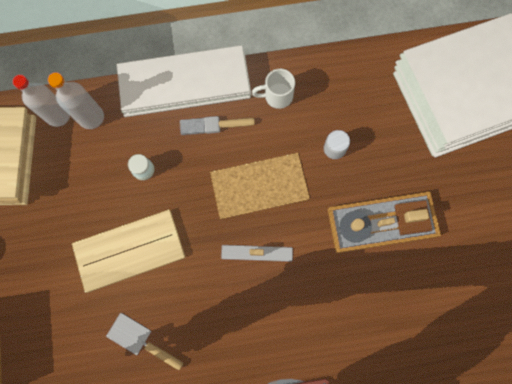

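View pics/side0.png

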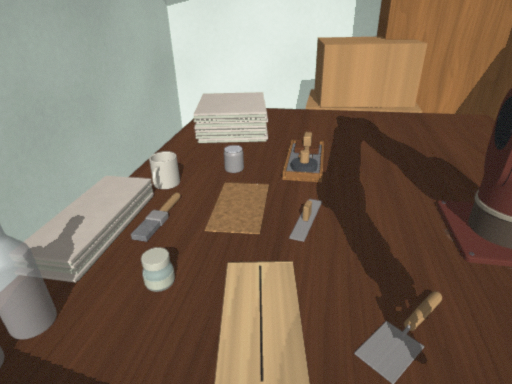

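The top view shows the board at (128,250), mat (260,185), straightedge (257,254), and case (384,222) with the weight at its left end (357,225) and the block at its right end (415,215). The side view agrees.

```bash
cat > h.py <<'E'
from cell import r, viewer
import cv2, numpy as np
def cal(n):
    i=viewer.camera_info(n);return i["camera_matrix"],i["world_to_cam"]
def H(n,z):  # pixel -> world plane z
    K,T=cal(n); P=K@T[:3]
    return np.linalg.inv(np.c_[P[:,0],P[:,1],P[:,2]*z+P[:,3]])
def w(n,pts,z): return cv2.perspectiveTransform(np.float64(pts).reshape(-1,1,2),H(n,z)).reshape(-1,2)
def px(n,p):
    K,T=cal(n); c=K@(T[:3,:3]@np.array(p)+T[:3,3]); return c[:2]/c[2]
def rect(n,img,box,lo,hi,z,hull=False):
    x0,y0,x1,y1=box; hsv=cv2.cvtColor(img,cv2.COLOR_BGR2HSV)
    m=np.zeros(img.shape[:2],np.uint8); m[y0:y1,x0:x1]=cv2.inRange(hsv,np.array(lo),np.array(hi))[y0:y1,x0:x1]
    m=cv2.morphologyEx(m,cv2.MORPH_OPEN,np.ones((2,2))) if not hull else m
    cs,_=cv2.findContours(m,cv2.RETR_EXTERNAL,cv2.CHAIN_APPROX_NONE)
    c=max(cs,key=cv2.contourArea)
    (cx,cy),(a,b),t=cv2.minAreaRect((w(n,c,z)*1000).astype(np.float32))
    if a>b: a,b=b,a; t+=90
    t=(t-90+90)%180-90   # long axis angle from y axis
    return np.round([cx,cy,a,b,t],1)
E
python3 - <<'E'
from h import *
t=cv2.imread("pics/top0.png");hsv=cv2.cvtColor(t,cv2.COLOR_BGR2HSV)
for nm,p in dict(wood1=(200,230),wood2=(330,280),board=(100,250),mat=(250,190),rule=(235,254),rim=(335,232),felt=(375,207),wt=(345,225),knob=(357,225),blk=(402,215),bar=(415,215),grip=(388,222),line=(127,250),sgrip=(257,253),wt2=(362,235)).items(): print(nm,hsv[p[1],p[0]])
crop=t[180:260,200:450]
cv2.imwrite("pics/c0.png",cv2.resize(t[185:255,320:450],None,fx=6,fy=6,interpolation=cv2.INTER_CUBIC))
print("board",rect("top",t,(60,200,200,300),(10,60,150),(35,200,255),.018))
print("mat",rect("top",t,(205,148,315,222),(8,100,110),(30,255,255),.004))
print("rule",rect("top",t,(215,238,300,268),(0,0,110),(180,90,255),.004))
print("case",rect("top",t,(320,185,450,258),(5,120,110),(25,255,255),.026))
E
```

```text
wood1 [ 13 150 122]
wood2 [ 13 154  81]
board [ 21  81 235]
mat [ 18 125 187]
rule [ 15   6 179]
rim [ 17 150 182]
felt [ 75   3 155]
wt [102  12 104]
knob [ 19 104 202]
blk [ 11 145 130]
bar [ 19 106 197]
grip [ 19 102 203]
line [ 18  96 146]
sgrip [ 19 107 195]
wt2 [111  17 106]
board [493.7 328.  134.1 263.4 -79.4]
mat [614.2 -30.1 198.4 293.1  80.8]
rule [436.6   5.8  38.4 182.8  79.2]
case [ 469.6 -333.2  172.9  338.    80.9]
```

View pics/c0.png

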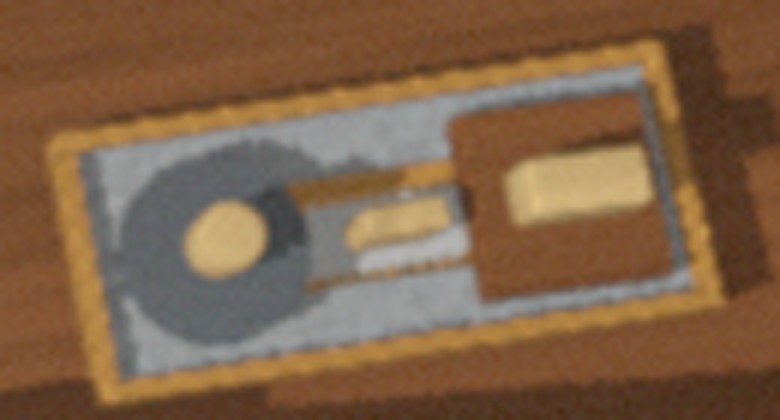

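The crop shows the weight's knob top near (358,225), the block's bar top near (417,215), and the tearing rule's grip near (387,222), in full-image pixels. The wood leaked into two masks and the angle formula is wrong, so I'm fixing both.

```bash
python3 - <<'E'
s=open('h.py').read()
a=s.index("    (cx,cy)"); s=s[:a]+'''    R=cv2.minAreaRect((w(n,c,z)*1000).astype(np.float32)); B=cv2.boxPoints(R)
    e=sorted([B[1]-B[0],B[2]-B[1]],key=np.linalg.norm); l=e[1]*np.sign(e[1][1])
    return np.round([*R[0],*map(np.linalg.norm,e),np.degrees(np.arctan2(-l[0],l[1]))],1)
'''
open('h.py','w').write(s)
E
python3 - <<'E'
from h import *
t=cv2.imread("pics/top0.png")
print("board",rect("top",t,(60,200,200,300),(10,60,150),(35,200,255),.018))
print("mat",rect("top",t,(205,148,315,222),(15,80,145),(30,255,255),.004))
print("rule",rect("top",t,(215,238,300,268),(0,0,110),(180,90,255),.004))
print("sgrip",rect("top",t,(240,240,275,265),(15,80,160),(30,255,255),.044))
print("case",rect("top",t,(320,185,450,258),(15,80,145),(25,255,255),.026))
print("knob",rect("top",t,(347,213,368,235),(15,70,160),(25,255,255),.07))
print("bar",rect("top",t,(400,205,431,225),(15,70,150),(25,255,255),.07))
print("tgrip",rect("top",t,(377,215,396,230),(15,70,180),(25,255,255),.05))
m=cv2.inRange(t,(0,0,0),(110,120,130)); 
g=cv2.cvtColor(t,cv2.COLOR_BGR2GRAY); p=[(x,y) for y in range(225,272) for x in range(78,178) if g[y,x]<95 and t[max(y-8,0),x,0]>110 and t[y+8,x,0]>110]
p=w("top",p,.018)*1000; c=p.mean(0);u=np.linalg.svd(p-c)[2][0];print("line",c,len(p),np.degrees(np.arctan2(-u[0]*np.sign(u[1]),abs(u[1]))))
E
```

```text
board [493.7 328.  134.1 263.4  10.6]
mat [611.9 -28.  133.3 241.1   3.6]
rule [436.6   5.8  38.4 182.8 -10.8]
sgrip [435.9   6.2  12.3  29.8  -9.1]
case [ 4.615e+02 -3.250e+02  1.167e+02  2.704e+02 -2.000e-01]
knob [ 459.5 -248.6   27.2   29.9   -9.1]
bar [ 4.594e+02 -3.957e+02  2.630e+01  5.870e+01  4.000e-01]
tgrip [ 458.3 -325.9   10.6   37.    -1. ]Traceback (most recent call last):
  File "<stdin>", line 13, in <module>
  File "h.py", line 8, in w
    def w(n,pts,z): return cv2.perspectiveTransform(np.float64(pts).reshape(-1,1,2),H(n,z)).reshape(-1,2)
                           ^^^^^^^^^^^^^^^^^^^^^^^^^^^^^^^^^^^^^^^^^^^^^^^^^^^^^^^^^^^^^^^^^^^^^^^^
AttributeError: 'NoneType' object has no attribute 'reshape'
```

Positions found (mm): the case centre is at (460,-325) with yaw about 0. The straightedge is at (436,6), yaw about -10. The board is at (494,328), yaw 10.6, and the mat is at (612,-28), yaw 3.6. Next I move around to above the knob.

```bash
python3 -m pendant '[[[0,0,-6.9],[0.0285,-0.0275,0],0],[[0,0,-6.9],[0.0285,-0.0275,0],0],[[0,0,-6.9],[0.0285,-0.0275,0],0],[[0,0,-6.9],[0.0285,-0.0275,0],0],[[0,0,-6.9],[0.0285,-0.0275,0],0],[[0,0,-6.9],[0.0285,-0.0275,0],0],[[0,0,-6.9],[0.0285,-0.0275,0],0],[[0,0,-6.9],[0.0285,-0.0275,0],0],[[0,0,-6.9],[0.0285,-0.0275,0],0],[[0,0,-6.9],[0.0285,-0.0275,0],0],[[0,0,-6.9],[0.0285,-0.0275,0],0],[[0,0,0],[0.0285,-0.0275,0],0]]' 70
python3 -m pendant '[[[0,0,0],[-0.0029,-0.039,-0.005],0],[[0,0,0],[-0.0029,-0.039,-0.005],0],[[0,0,0],[-0.0029,-0.039,-0.005],0],[[0,0,0],[-0.0029,-0.039,-0.005],0],[[0,0,0],[-0.0029,-0.039,-0.005],0],[[0,0,0],[-0.0029,-0.039,-0.005],0],[[0,0,0],[-0.0029,-0.039,-0.005],0],[[0,0,0],[-0.0029,-0.039,-0.005],0],[[0,0,0],[-0.0029,-0.039,-0.005],0],[[0,0,0],[-0.0029,-0.039,-0.005],0],[[0,0,0],[-0.0029,-0.039,-0.005],0],[[0,0,0],[-0.0029,-0.039,-0.005],0],[[0,0,0],[-0.0029,-0.039,-0.005],0],[[0,0,0],[-0.0029,-0.039,-0.005],0],[[0,0,0],[0,0,0],0],[[0,0,0],[0,0,0],0]]'
python3 -c "
from h import *
t=viewer.read_camera('top');cv2.imwrite('pics/t1.png',t)
print(r.get_state()['joint_pos'])
for z in (.018,):print('line ends',[px('top',p) for p in ((.494,.328,.018),(.5157,.212,.018),(.472,.444,.018))])
print('tin,jar',w('top',[(337,143),(141,167)],.07))"
```

```text
clock: 1.1
position: [0.5011, 0.2988, 0.3038]
orientation: [-2.23, -2.213, 0.0]
wrist_force: [0.4, -0.1, 0.7]
finger_gap: 1.003
gripper_force: 0.0
clock: 2.43
position: [0.4583, -0.248, 0.2334]
orientation: [-2.227, -2.216, 0.003]
wrist_force: [-0.3, 0.8, -1.2]
finger_gap: 0.998
gripper_force: 0.0
[-0.43778728  0.15887867  0.9340022   1.90335635 -0.13913563  1.14789715
  0.54575898]
line ends [array([128.33910894, 250.85838679]), array([172.74062778, 235.25237596]), array([ 83.34435135, 266.79483379])]
tin,jar [[ 0.67596454 -0.238442  ]
 [ 0.6922591   0.26232242]]
```

```bash
python3 -m pendant '[[[0,0,0],[0.001,-0.001,-0.03],0],[[0,0,0],[0,0,-0.03],0],[[0,0,0],[0,0,-0.03],0],[[0,0,0],[0,0,-0.02],0],[[0,0,0],[0,0,-0.0095],0],[[0,0,0],[0,0,0],0],[[0,0,0],[0,0,0],0]]' 70
python3 -c "
from h import *
a=viewer.read_camera('top');b=viewer.read_camera('side');cv2.imwrite('pics/t2.png',cv2.resize(cv2.hconcat([a[150:270,310:460],b[100:220,230:380]]),None,fx=2.5,fy=2.5))"
```

```text
clock: 3.07
position: [0.4611, -0.246, 0.115]
orientation: [-2.22, -2.223, -0.0]
wrist_force: [0.0, 0.4, 0.0]
finger_gap: 1.0
gripper_force: 0.0
```

View pics/t2.png

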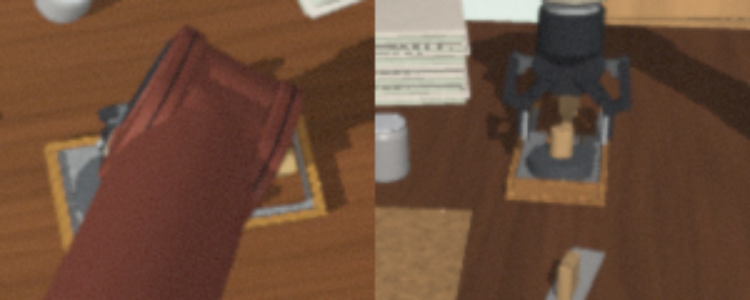

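The picture shows the fingers straddling the knob, with the tips just above the plate. Closing and lifting.

```bash
python3 -m pendant '[[[0,0,0],[0,-0.002,-0.001],0.3],[[0,0,0],[0,0,0],0.5],[[0,0,0],[0,0,0],0.7],[[0,0,0],[0,0,0],1],[[0,0,0],[0,0,0],1],[[0,0,0],[0,0,0],1],[[0,0,0],[0,0,0],1]]' 70
python3 -m pendant '[[[0,0,0],[0,0,0.005],1],[[0,0,0],[0,0,0.015],1],[[0,0,0],[0,0,0.03],1],[[0,0,0],[0,0,0.03],1],[[0,0,0],[0,0,0.03],1],[[0,0,0],[0,0,0],1],[[0,0,0],[0,0,0],1]]'
python3 -c "
from h import *
a=viewer.read_camera('top');b=viewer.read_camera('side');cv2.imwrite('pics/t3.png',cv2.resize(cv2.hconcat([a[150:270,310:460],b[80:200,230:380]]),None,fx=2.5,fy=2.5))"
```

```text
clock: 3.75
position: [0.4619, -0.2488, 0.1145]
orientation: [2.219, 2.22, 0.003]
wrist_force: [1.5, 1.2, 9.2]
finger_gap: 0.309
gripper_force: 68.4
clock: 4.33
position: [0.4607, -0.2484, 0.2239]
orientation: [2.22, 2.222, 0.003]
wrist_force: [-0.4, 0.5, -7.8]
finger_gap: 0.302
gripper_force: 70.5
```

View pics/t3.png

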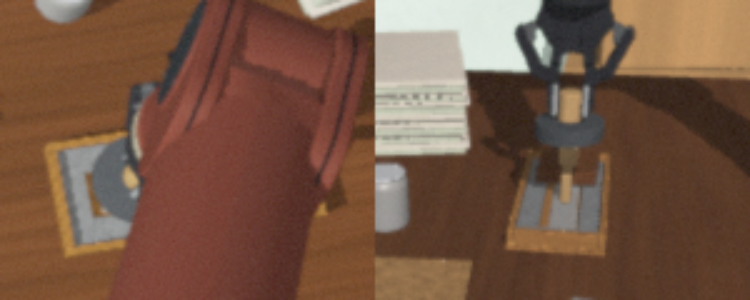

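Weight held level. Now over to the mat.

```bash
python3 -m pendant '[[[0,0,0],[0.0258,0.0276,0],1],[[0,0,0],[0.0258,0.0276,0],1],[[0,0,0],[0.0258,0.0276,0],1],[[0,0,0],[0.0258,0.0276,0],1],[[0,0,0],[0.0258,0.0276,0],1],[[0,0,0],[0.0258,0.0276,0],1],[[0,0,0],[0,0,-0.03],1],[[0,0,0],[0,0,-0.03],1],[[0,0,0],[0,0,-0.03],1],[[0,0,0],[0,0,-0.015],1],[[0,0,0],[0,0,0],1],[[0,0,0],[0,0,0],1],[[0,0,0],[0,0,0],1]]'
```

```text
clock: 5.52
position: [0.6161, -0.0835, 0.1196]
orientation: [2.221, 2.22, 0.001]
wrist_force: [0.7, -0.4, -6.7]
finger_gap: 0.303
gripper_force: 70.6
```

```bash
python3 -m pendant '[[[0,0,0],[0,0,-0.009],1],[[0,0,0],[0,0,-0.006],1],[[0,0,0],[0,0,-0.002],1],[[0,0,0],[0,0,0],1],[[0,0,0],[0,0,0],1]]'
```

```text
clock: 5.93
position: [0.6158, -0.0829, 0.1026]
orientation: [2.221, 2.222, 0.002]
wrist_force: [-3.8, 2.3, 5.8]
finger_gap: 0.308
gripper_force: 72.0
```

```bash
python3 -m pendant '[[[0,0,0],[0,0,0],0.5],[[0,0,0],[0,0,0],0.2],[[0,0,0],[0,0,0],0.2],[[0,0,0],[0,0,0.01],0.2],[[0,0,0],[0,0,0.035],0.2],[[0,0,0],[0,0,0.035],0.2],[[0,0,0],[0,0,0.035],0.2]]'
python3 -m pendant '[[[0,0,0],[-0.0173,-0.0352,0],0.2],[[0,0,0],[-0.0173,-0.0352,0],0.2],[[0,0,0],[-0.0173,-0.0352,0],0.2],[[0,0,0],[-0.0173,-0.0352,0],0.2],[[0,0,0],[-0.0173,-0.0352,0],0.2],[[0,0,0],[-0.0173,-0.0352,0],0.2],[[0,0,0],[-0.0173,-0.0352,0],0.2],[[0,0,0],[-0.0173,-0.0352,0],0.2],[[0,0,0],[-0.0173,-0.0352,0],0.2],[[0,0,0],[0,0,0],0.2],[[0,0,0],[0,0,0],0.2]]'
python3 -c "
from h import *
print(r.get_state()['joint_pos'])
a=viewer.read_camera('top');b=viewer.read_camera('side');cv2.imwrite('pics/t4.png',cv2.resize(cv2.hconcat([a[130:270,200:460],b[80:220,200:380]]),None,fx=1.8,fy=1.8))"
```

```text
clock: 6.52
position: [0.6151, -0.0833, 0.2183]
orientation: [2.222, 2.221, -0.001]
wrist_force: [1.0, 0.7, 0.4]
finger_gap: 0.797
gripper_force: 0.0
clock: 7.43
position: [0.4574, -0.4028, 0.2174]
orientation: [2.227, 2.214, -0.001]
wrist_force: [0.2, 1.2, -0.4]
finger_gap: 0.801
gripper_force: 0.0
[-0.05000223  0.4200843   0.89522206  1.71116805 -0.35051862  1.17935219
  0.93284138]
```

View pics/t4.png

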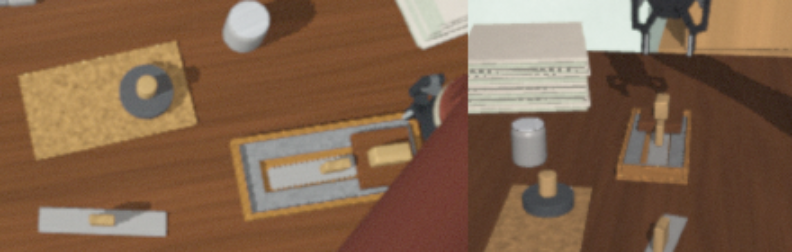

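Weight is upright on the mat at about (283,179) and the rule is in its pocket. The block comes next.

```bash
python3 -m pendant '[[[0,0,0],[0.0026,0.004,-0.03],0.2],[[0,0,0],[0,0,-0.03],0.2],[[0,0,0],[0,0,-0.03],0.2],[[0,0,0],[0,0,-0.012],0.2],[[0,0,0],[0,0,-0.001],0.2],[[0,0,0],[0,0,0],0.4],[[0,0,0],[0,0,0],0.7],[[0,0,0],[0,0,0],1],[[0,0,0],[0,0,0],1],[[0,0,0],[0,0,0],1],[[0,0,0],[0,0,0],1]]' 50
python3 -m pendant '[[[0,0,0],[0,0,0.005],1],[[0,0,0],[0,0,0.015],1],[[0,0,0],[0,0,0.03],1],[[0,0,0],[0,0,0.03],1],[[0,0,0],[0,0,0.03],1],[[0,0,0],[0,0,0],1],[[0,0,0],[0,0,0],1]]'
```

```text
clock: 8.45
position: [0.4631, -0.3964, 0.1153]
orientation: [2.219, 2.22, 0.002]
wrist_force: [0.2, 1.5, 7.1]
finger_gap: 0.272
gripper_force: 49.7
clock: 9.03
position: [0.4627, -0.3965, 0.2262]
orientation: [2.219, 2.219, 0.002]
wrist_force: [-0.4, 0.0, -2.8]
finger_gap: 0.272
gripper_force: 49.2
```

```bash
python3 -m pendant '[[[0,0,0],[0.0133,0.0385,0],1],[[0,0,0],[0.0133,0.0385,0],1],[[0,0,0],[0.0133,0.0385,0],1],[[0,0,0],[0.0133,0.0385,0],1],[[0,0,0],[0.0133,0.0385,0],1],[[0,0,0],[0.0133,0.0385,0],1],[[0,0,0],[0.0133,0.0385,0],1],[[0,0,0],[0.0133,0.0385,0],1],[[0,0,0],[0.0133,0.0385,0],1],[[0,0,0],[0.0133,0.0385,0],1],[[0,0,0],[0.0133,0.0385,0],1],[[0,0,0],[0,0,-0.03],1],[[0,0,0],[0,0,-0.03],1],[[0,0,0],[0,0,-0.03],1],[[0,0,0],[0,0,-0.02],1],[[0,0,0],[0,0,0],1],[[0,0,0],[0,0,0],1]]'
```

```text
clock: 10.45
position: [0.6076, 0.0275, 0.1124]
orientation: [-2.221, -2.22, 0.005]
wrist_force: [0.7, 0.5, -0.9]
finger_gap: 0.271
gripper_force: 49.1
```

```bash
python3 -m pendant '[[[0,0,0],[0,0,-0.006],1],[[0,0,0],[0,0,-0.003],1],[[0,0,0],[0,0,0],1],[[0,0,0],[0,0,0],1]]'
```

```text
clock: 10.78
position: [0.6089, 0.0278, 0.1051]
orientation: [2.221, 2.222, 0.002]
wrist_force: [-0.9, -0.7, -1.5]
finger_gap: 0.273
gripper_force: 49.2
```

```bash
python3 -m pendant '[[[0,0,0],[0,0,-0.0015],1],[[0,0,0],[0,0,0],1],[[0,0,0],[0,0,0],0.5],[[0,0,0],[0,0,0],0.4],[[0,0,0],[0,0,0],0.4],[[0,0,0],[0,0,0.01],0.4],[[0,0,0],[0,0,0.035],0.4],[[0,0,0],[0,0,0.035],0.4],[[0,0,0],[0,0,0.03],0.4]]'
python3 -m pendant '[[[0,0,0],[-0.015,-0.0353,0],0.4],[[0,0,0],[-0.015,-0.0353,0],0.4],[[0,0,0],[-0.015,-0.0353,0],0.4],[[0,0,0],[-0.015,-0.0353,0],0.4],[[0,0,0],[-0.015,-0.0353,0],0.4],[[0,0,0],[-0.015,-0.0353,0],0.4],[[0,0,0],[-0.015,-0.0353,0],0.4],[[0,0,0],[-0.015,-0.0353,0],0.4],[[0,0,0],[-0.015,-0.0353,0],0.4],[[0,0,0],[-0.015,-0.0353,0],0.4],[[0,0,0],[0,0,0],0.4],[[0,0,0],[0,0,0],0.4]]'
python3 -c "
from h import *
a=viewer.read_camera('top');b=viewer.read_camera('side');cv2.imwrite('pics/t5.png',cv2.resize(cv2.hconcat([a[130:270,200:460],b[80:220,200:380]]),None,fx=1.8,fy=1.8))"
```

```text
clock: 11.53
position: [0.6087, 0.0272, 0.2156]
orientation: [2.222, 2.22, 0.0]
wrist_force: [0.1, -0.1, 0.6]
finger_gap: 0.601
gripper_force: 0.0
clock: 12.53
position: [0.4569, -0.328, 0.2138]
orientation: [2.227, 2.215, -0.0]
wrist_force: [-0.1, 1.5, -0.3]
finger_gap: 0.6
gripper_force: 0.0
```

View pics/t5.png

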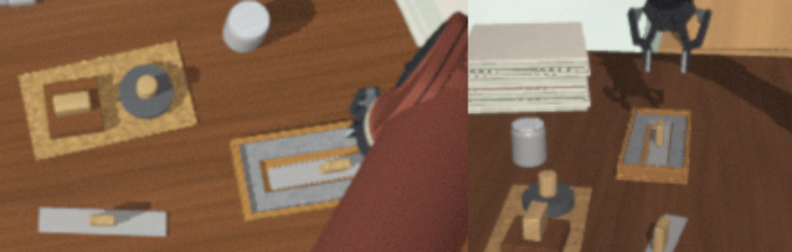

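Both tools stand on the mat, and the rule's grip is at about (386,222) in the top image. Grasping it.

```bash
python3 -m pendant '[[[0,0,0],[0.001,0.001,-0.035],0.4],[[0,0,0],[0,0,-0.035],0.4],[[0,0,0],[0,0,-0.035],0.4],[[0,0,0],[0,0,-0.014],0.4],[[0,0,0],[0,0,-0.003],0.4],[[0,0,0],[0,0,0],0.6],[[0,0,0],[0,0,0],0.8],[[0,0,0],[0,0,0],1],[[0,0,0],[0,0,0],1],[[0,0,0],[0,0,0],1],[[0,0,0],[0,0,0],1]]' 60
python3 -m pendant '[[[0,0,0],[0,0,0.003],1],[[0,0,0],[0,0,0.015],1],[[0,0,0],[0,0,0.03],1],[[0,0,0],[0,0,0.03],1],[[0,0,0],[0,0,0.03],1],[[0,0,0],[0,0,0.02],1],[[0,0,0],[0,0,0],1],[[0,0,0],[0,0,0],1]]'
python3 -c "
from h import *
print(r.get_state()['joint_pos'])
a=viewer.read_camera('top');b=viewer.read_camera('side');cv2.imwrite('pics/t6.png',cv2.resize(cv2.hconcat([a[130:270,200:460],b[60:200,200:380]]),None,fx=1.8,fy=1.8))"
```

```text
clock: 13.55
position: [0.4609, -0.3248, 0.093]
orientation: [2.219, 2.22, 0.003]
wrist_force: [0.8, 0.9, 8.0]
finger_gap: 0.153
gripper_force: 59.4
clock: 14.22
position: [0.46, -0.3244, 0.2202]
orientation: [2.219, 2.22, 0.003]
wrist_force: [-0.5, -0.6, -1.6]
finger_gap: 0.155
gripper_force: 58.8
[-0.25482365  0.30655795  0.94429012  1.82403494 -0.27346644  1.14596081
  0.78158287]
```

View pics/t6.png

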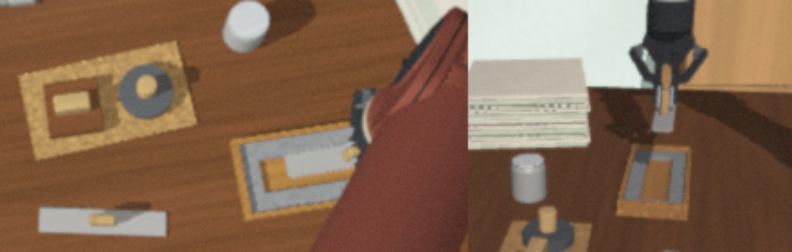

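Rule is held level with the pocket empty. Measuring the line's position before carrying it over.

```bash
python3 -m pendant '[[[0,0,0.66],[0.0021,0.0408,0],1],[[0,0,0.66],[0.0021,0.0408,0],1],[[0,0,0.66],[0.0021,0.0408,0],1],[[0,0,0.66],[0.0021,0.0408,0],1],[[0,0,0.66],[0.0021,0.0408,0],1],[[0,0,0.66],[0.0021,0.0408,0],1],[[0,0,0.66],[0.0021,0.0408,0],1],[[0,0,0.66],[0.0021,0.0408,0],1],[[0,0,0.66],[0.0021,0.0408,0],1],[[0,0,0.66],[0.0021,0.0408,0],1],[[0,0,0.66],[0.0021,0.0408,0],1],[[0,0,0.66],[0.0021,0.0408,0],1],[[0,0,0.66],[0.0021,0.0408,0],1],[[0,0,0.66],[0.0021,0.0408,0],1],[[0,0,0.66],[0.0021,0.0408,0],1],[[0,0,0.66],[0.0021,0.0408,0],1],[[0,0,0],[0,0,0],1],[[0,0,0],[0,0,0],1]]'
python3 - <<'E'
from h import *
t=cv2.imread("pics/top0.png");g=cv2.cvtColor(t,cv2.COLOR_BGR2GRAY).astype(np.uint8)
m=cv2.morphologyEx(g,cv2.MORPH_BLACKHAT,np.ones((9,1)))
m[:, :78]=0;m[:,178:]=0
p=[(x,y) for x in range(78,178) for y in range(int(250.8-.354*(x-128.3))-6,int(250.8-.354*(x-128.3))+7) if m[y,x]>35]
wt=[m[y,x] for x,y in p]
q=w("top",p,.018)*1000
vx,vy,x0,y0=cv2.fitLine(q.astype(np.float32),cv2.DIST_HUBER,0,.1,.01).ravel()
s=(q-[x0,y0])@[vx,vy]; c=np.array([x0,y0])+np.array([vx,vy])*(s.min()+s.max())/2
print(len(p),"centre",c,"len",np.ptp(s),"yaw",np.degrees(np.arctan2(-vx*np.sign(vy),abs(vy))))
cv2.imwrite("pics/s7.png",cv2.resize(viewer.read_camera("side")[200:384,150:380],None,fx=3,fy=3))
E
```

```text
clock: 15.82
position: [0.4917, 0.331, 0.2166]
orientation: [-2.002, -2.421, 0.006]
wrist_force: [-0.4, -1.1, -1.6]
finger_gap: 0.151
gripper_force: 59.0
177 centre [497.0555005  330.40436534] len 233.14781658342247 yaw 10.585451
```

View pics/s7.png

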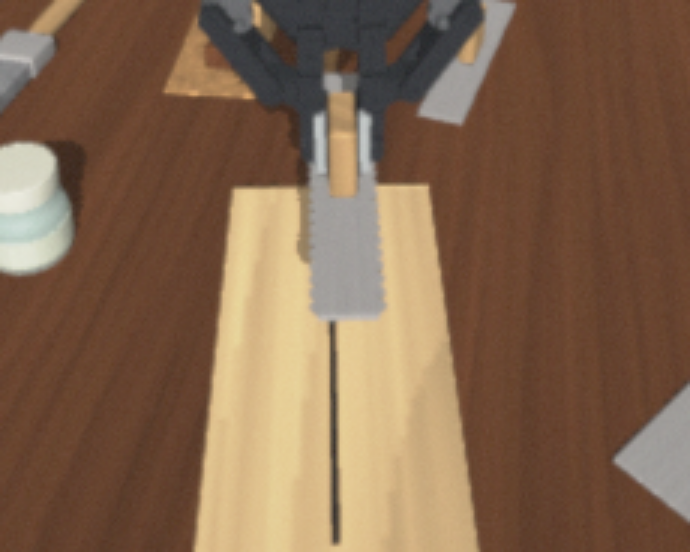

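The rule is level and lined up, a few mm to the -x side of the line. The line's centre is at (497,330) mm, so I'm correcting and lowering.

```bash
python3 -m pendant '[[[0,0,0],[0.004,0,-0.03],1],[[0,0,0],[0,0,-0.03],1],[[0,0,0],[0,0,-0.03],1],[[0,0,0],[0,0,-0.014],1],[[0,0,0],[0,0,0],1],[[0,0,0],[0,0,0],1],[[0,0,0],[0,0,0],1]]'
python3 - <<'E'
from h import *
a=viewer.read_camera("side");cv2.imwrite("pics/s8f.png",a)
cv2.imwrite("pics/s8.png",cv2.resize(a[240:384,180:330],None,fx=4,fy=4))
s=r.get_state();P=s['position'];print(P)
# line in side view: predicted vs rule end
u=np.array([-np.sin(np.radians(10.6)),np.cos(np.radians(10.6))]);n=np.array([u[1],-u[0]])
for k in (.06,.1):print("line",px("side",[*(np.array([.4971,.3304])+u*k),.018]))
for k in (-.017,.017):print("ruleend",px("side",[*(P[:2]+u*.089+n*k),P[2]-.083]))
E
```

```text
clock: 16.45
position: [0.498, 0.3279, 0.1161]
orientation: [2.009, 2.415, 0.002]
wrist_force: [0.5, 0.1, -1.2]
finger_gap: 0.152
gripper_force: 58.8
[0.49812393 0.3282866  0.11644995]
line [260.9589432  343.97855369]
line [261.35913622 368.5432626 ]
ruleend [272.58711421 353.01694597]
ruleend [248.76484016 353.27938769]
```

View pics/s8.png

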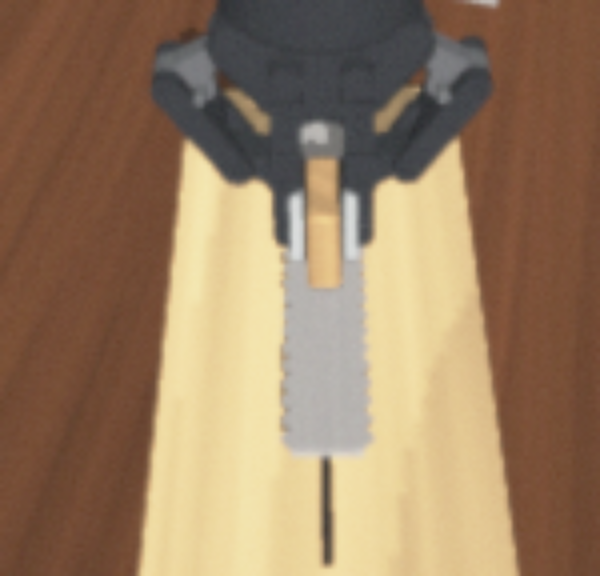

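The rule's centre line (column 327) matches the drawn line (326). Nudging it 3 mm along the line and setting it down.

```bash
python3 -m pendant '[[[0,0,0],[-0.0006,0.003,-0.004],1],[[0,0,0],[0,0,-0.004],1],[[0,0,0],[0,0,-0.002],1],[[0,0,0],[0,0,0],1],[[0,0,0],[0,0,0],1],[[0,0,0],[0,0,0],1]]'
```

```text
clock: 17.0
position: [0.4966, 0.3317, 0.105]
orientation: [-2.007, -2.417, -0.0]
wrist_force: [-0.5, 0.1, 0.2]
finger_gap: 0.153
gripper_force: 59.1
```

```bash
python3 -m pendant '[[[0,0,0],[0,0,-0.0007],1],[[0,0,0],[0,0,0],0.8],[[0,0,0],[0,0,0],0.6],[[0,0,0],[0,0,0],0.5],[[0,0,0],[0,0,0],0.5],[[0,0,0],[0,0,0.01],0.5],[[0,0,0],[0,0,0.035],0.5],[[0,0,0],[0,0,0.035],0.5],[[0,0,0],[0,0,0.02],0.5]]'
python3 -m pendant '[[[0,0,-2.38],[-0.0067,-0.0362,0],0.5],[[0,0,-2.38],[-0.0067,-0.0362,0],0.5],[[0,0,-2.38],[-0.0067,-0.0362,0],0.5],[[0,0,-2.38],[-0.0067,-0.0362,0],0.5],[[0,0,-2.38],[-0.0067,-0.0362,0],0.5],[[0,0,-2.38],[-0.0067,-0.0362,0],0.5],[[0,0,-2.38],[-0.0067,-0.0362,0],0.5],[[0,0,-2.38],[-0.0067,-0.0362,0],0.5],[[0,0,-2.38],[-0.0067,-0.0362,0],0.5],[[0,0,0],[0,0,0],0.5],[[0,0,0],[0,0,0],0.5]]'
python3 - <<'E'
from h import *
a=viewer.read_camera("top");b=viewer.read_camera("side");cv2.imwrite("pics/t9f.png",a);cv2.imwrite("pics/s9f.png",b)
cv2.imwrite("pics/t9.png",cv2.resize(cv2.hconcat([a[190:330,60:310],b[150:290,200:350],b[244:384,200:330]]),None,fx=1.5,fy=1.5))
print("trule",rect("top",a,(88,232,178,270),(0,0,100),(180,48,255),.022))
t=cv2.imread("pics/top0.png")
print("srule side",rect("side",b,(285,195,328,245),(0,0,100),(180,60,255),.004))
E
```

```text
clock: 17.75
position: [0.4976, 0.3317, 0.2084]
orientation: [2.008, 2.415, 0.005]
wrist_force: [0.3, 1.4, 0.8]
finger_gap: 0.497
gripper_force: 0.0
clock: 18.67
position: [0.4361, 0.0039, 0.2049]
orientation: [-2.425, -1.996, -0.003]
wrist_force: [-0.1, 1.5, 0.4]
finger_gap: 0.498
gripper_force: 0.0
trule [492.7 324.8  30.3 180.4  10.9]
srule side [436.1  15.4  36.  185.3 -11.7]
```

View pics/t9.png

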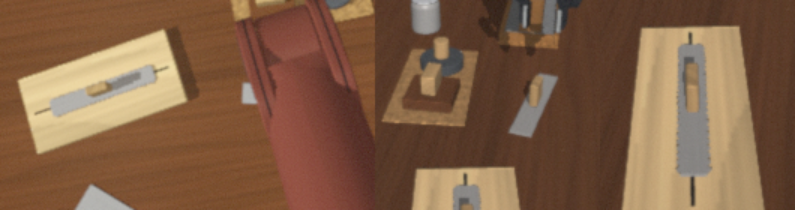

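The tearing rule lies on the line with equal bits of line showing at both ends. Now grasping the straightedge.

```bash
python3 -m pendant '[[[0,0,0],[0,0.001,-0.035],0.5],[[0,0,0],[0,0,-0.035],0.5],[[0,0,0],[0,0,-0.035],0.5],[[0,0,0],[0,0,-0.015],0.5],[[0,0,0],[0,0,-0.002],0.5],[[0,0,0],[0,0,0],0.5],[[0,0,0],[0,0,0],0.5]]'
python3 - <<'E'
from h import *
b=viewer.read_camera("side");a=viewer.read_camera("top")
cv2.imwrite("pics/s10.png",cv2.resize(cv2.hconcat([b[140:260,250:370],a[180:300,200:320]]),None,fx=3,fy=3))
E
```

```text
clock: 19.35
position: [0.4371, 0.0073, 0.0831]
orientation: [2.42, 2.003, 0.001]
wrist_force: [0.9, 0.1, 1.6]
finger_gap: 0.501
gripper_force: 0.0
```

View pics/s10.png

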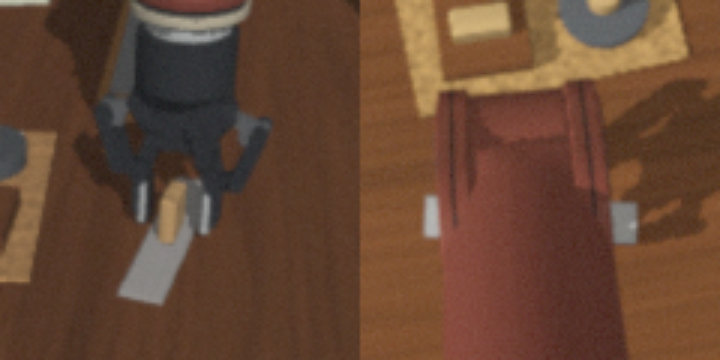

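The grip sits between the fingers. Close, lift, and carry to the case with the yaw turned back to 0.

```bash
python3 -m pendant '[[[0,0,0],[0,0,0],0.7],[[0,0,0],[0,0,0],0.9],[[0,0,0],[0,0,0],1],[[0,0,0],[0,0,0],1],[[0,0,0],[0,0,0],1],[[0,0,0],[0,0,0.003],1],[[0,0,0],[0,0,0.03],1],[[0,0,0],[0,0,0.03],1],[[0,0,0],[0,0,0.03],1],[[0,0,0],[0,0,0.03],1],[[0,0,0],[0,0,0],1]]' 60
python3 -m pendant '[[[0,0,1.23],[0.0026,-0.0369,0],1],[[0,0,1.23],[0.0026,-0.0369,0],1],[[0,0,1.23],[0.0026,-0.0369,0],1],[[0,0,1.23],[0.0026,-0.0369,0],1],[[0,0,1.23],[0.0026,-0.0369,0],1],[[0,0,1.23],[0.0026,-0.0369,0],1],[[0,0,1.23],[0.0026,-0.0369,0],1],[[0,0,1.23],[0.0026,-0.0369,0],1],[[0,0,1.23],[0.0026,-0.0369,0],1],[[0,0,0],[0,0,-0.03],1],[[0,0,0],[0,0,-0.03],1],[[0,0,0],[0,0,0],1],[[0,0,0],[0,0,0],1]]'
python3 - <<'E'
from h import *
b=viewer.read_camera("side");a=viewer.read_camera("top")
cv2.imwrite("pics/s11.png",cv2.resize(cv2.hconcat([b[90:210,250:370],a[160:280,320:440]]),None,fx=3.3,fy=3.3))
E
```

```text
clock: 20.37
position: [0.4386, 0.0067, 0.2102]
orientation: [2.421, 2.0, 0.012]
wrist_force: [1.6, 0.9, -1.9]
finger_gap: 0.153
gripper_force: 59.2
clock: 21.45
position: [0.4585, -0.3249, 0.1441]
orientation: [-2.216, -2.222, 0.003]
wrist_force: [0.2, 0.2, -0.3]
finger_gap: 0.155
gripper_force: 59.0
```

View pics/s11.png

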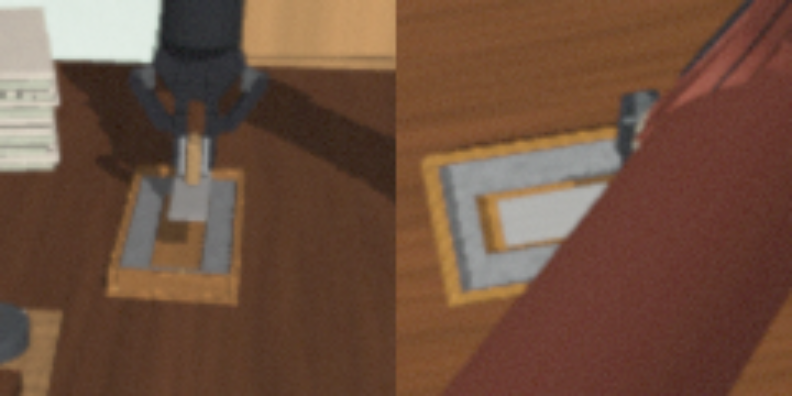

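The straightedge hangs level over the pocket. Its near end is at about (351,227) in the top image, and the pocket's end is at about (346,227). Checking the lengthwise fit.

```bash
python3 -c "
from h import *
print(w('top',[(351.5,226.5)],.065),w('top',[(346.4,227)],.016))"
python3 -m pendant '[[[0,0,0],[0.001,0,-0.03],1],[[0,0,0],[0,0,-0.008],1],[[0,0,0],[0,0,0],1],[[0,0,0],[0,0,0],1]]'
```

```text
[[ 0.46011063 -0.233411  ]] [[ 0.46671175 -0.23016512]]
clock: 21.88
position: [0.4609, -0.3252, 0.1082]
orientation: [2.216, 2.226, 0.0]
wrist_force: [-0.8, 0.5, -1.2]
finger_gap: 0.155
gripper_force: 59.1
```

```bash
python3 -m pendant '[[[0,0,0],[-0.0005,-0.0025,-0.004],1],[[0,0,0],[0,0,-0.006],1],[[0,0,0],[0,0,-0.005],1],[[0,0,0],[0,0,0],1],[[0,0,0],[0,0,0],1]]'
```

```text
clock: 22.3
position: [0.46, -0.3278, 0.092]
orientation: [-2.217, -2.225, 0.0]
wrist_force: [-0.0, 0.3, -1.5]
finger_gap: 0.153
gripper_force: 59.2
```

```bash
python3 -m pendant '[[[0,0,0],[0,0,-0.0025],1],[[0,0,0],[0,0,0],1],[[0,0,0],[0,0,0],0.8],[[0,0,0],[0,0,0],0.6],[[0,0,0],[0,0,0],0.5],[[0,0,0],[0,0,0],0.5],[[0,0,0],[0,0,0.01],0.5],[[0,0,0],[0,0,0.035],0.4],[[0,0,0],[0,0,0.035],0.2],[[0,0,0],[0,0,0.035],0.2],[[0,0,0],[0,0,0.01],0.2]]'
python3 -m pendant '[[[0,0,0],[0.0195,0.0306,0],0.2],[[0,0,0],[0.0195,0.0306,0],0.2],[[0,0,0],[0.0195,0.0306,0],0.2],[[0,0,0],[0.0195,0.0306,0],0.2],[[0,0,0],[0.0195,0.0306,0],0.2],[[0,0,0],[0.0195,0.0306,0],0.2],[[0,0,0],[0.0195,0.0306,0],0.2],[[0,0,0],[0.0195,0.0306,0],0.2],[[0,0,0],[0,0,0],0.2],[[0,0,0],[0,0,0],0.2]]' 70
python3 - <<'E'
from h import *
b=viewer.read_camera("side");a=viewer.read_camera("top")
cv2.imwrite("pics/s12.png",cv2.resize(cv2.hconcat([b[110:230,200:330],a[160:280,300:450]]),None,fx=2.8,fy=2.8))
print(px('top',[.6155,-.083,.058]),px('side',[.6155,-.083,.058]))
E
```

```text
clock: 23.22
position: [0.4611, -0.3298, 0.2202]
orientation: [2.214, 2.22, 0.003]
wrist_force: [1.2, -0.0, 0.2]
finger_gap: 0.803
gripper_force: 0.0
clock: 24.05
position: [0.6171, -0.0803, 0.2147]
orientation: [-2.212, -2.231, 0.001]
wrist_force: [-0.4, -0.9, -0.5]
finger_gap: 0.8
gripper_force: 0.0
[280.66273114 176.22119163] [243.16020977 175.94307066]
```

View pics/s12.png

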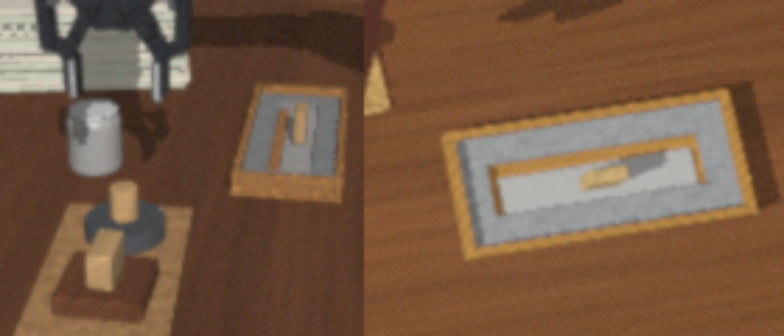

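The straightedge lies flat in the pocket. Picking up the weight again.

```bash
python3 -m pendant '[[[0,0,0],[-0.001,-0.0025,-0.035],0.2],[[0,0,0],[0,0,-0.035],0.2],[[0,0,0],[0,0,-0.03],0.2],[[0,0,0],[0,0,-0.01],0.2],[[0,0,0],[0,0,-0.001],0.2],[[0,0,0],[0,0,0],0.5],[[0,0,0],[0,0,0],0.8],[[0,0,0],[0,0,0],1],[[0,0,0],[0,0,0],1],[[0,0,0],[0,0,0],1],[[0,0,0],[0,0,0],1]]' 70
python3 -m pendant '[[[0,0,0],[0,0,0.004],1],[[0,0,0],[0,0,0.03],1],[[0,0,0],[0,0,0.035],1],[[0,0,0],[0,0,0.035],1],[[0,0,0],[0,0,0.015],1],[[0,0,0],[0,0,0],1],[[0,0,0],[0,0,0],1]]'
```

```text
clock: 25.07
position: [0.616, -0.0859, 0.1059]
orientation: [2.216, 2.225, 0.003]
wrist_force: [-3.2, 0.5, 9.9]
finger_gap: 0.306
gripper_force: 68.2
clock: 25.65
position: [0.615, -0.0852, 0.2227]
orientation: [-2.216, -2.226, -0.001]
wrist_force: [-0.3, 0.7, -7.3]
finger_gap: 0.3
gripper_force: 71.5
```

```bash
python3 -m pendant '[[[0,0,0],[-0.0258,-0.028,0],1],[[0,0,0],[-0.0258,-0.028,0],1],[[0,0,0],[-0.0258,-0.028,0],1],[[0,0,0],[-0.0258,-0.028,0],1],[[0,0,0],[-0.0258,-0.028,0],1],[[0,0,0],[-0.0258,-0.028,0],1],[[0,0,0],[0,0,-0.03],1],[[0,0,0],[0,0,-0.03],1],[[0,0,0],[0,0,-0.012],1],[[0,0,0],[0,0,0],1],[[0,0,0],[0,0,0],1],[[0,0,0],[0,0,0],1]]'
```

```text
clock: 26.65
position: [0.461, -0.2537, 0.1515]
orientation: [2.216, 2.226, -0.001]
wrist_force: [0.3, 0.4, -6.3]
finger_gap: 0.303
gripper_force: 71.2
```

```bash
python3 -m pendant '[[[0,0,0],[0,0.001,-0.02],1],[[0,0,0],[0,0,-0.008],1],[[0,0,0],[0,0,-0.005],1],[[0,0,0],[0,0,0],1],[[0,0,0],[0,0,0],1]]'
```

```text
clock: 27.07
position: [0.4608, -0.2528, 0.1184]
orientation: [2.216, 2.225, 0.0]
wrist_force: [0.5, 0.3, -6.2]
finger_gap: 0.301
gripper_force: 72.0
```

```bash
python3 -m pendant '[[[0,0,0],[0,0,-0.001],1],[[0,0,0],[0,0,-0.001],1],[[0,0,0],[0,0,0],1],[[0,0,0],[0,0,0],1]]'
```

```text
clock: 27.4
position: [0.4609, -0.253, 0.1178]
orientation: [2.217, 2.226, 0.003]
wrist_force: [-8.6, 5.7, 23.3]
finger_gap: 0.306
gripper_force: 75.1
```

Seated on the ledges. Release and go to the block.

```bash
python3 -m pendant '[[[0,0,0],[0,0,0.001],1],[[0,0,0],[0,0,0],0.6],[[0,0,0],[0,0,0],0.3],[[0,0,0],[0,0,0],0.2],[[0,0,0],[0,0,0.01],0.2],[[0,0,0],[0,0,0.035],0.2],[[0,0,0],[0,0,0.035],0.2],[[0,0,0],[0,0,0.025],0.2]]'
python3 -m pendant '[[[0,0,0],[0.0185,0.0351,0],0.2],[[0,0,0],[0.0185,0.0351,0],0.2],[[0,0,0],[0.0185,0.0351,0],0.2],[[0,0,0],[0.0185,0.0351,0],0.2],[[0,0,0],[0.0185,0.0351,0],0.2],[[0,0,0],[0.0185,0.0351,0],0.2],[[0,0,0],[0.0185,0.0351,0],0.2],[[0,0,0],[0.0185,0.0351,0],0.2],[[0,0,0],[0,0,0],0.2],[[0,0,0],[0,0,0],0.2]]' 50
python3 - <<'E'
from h import *
b=viewer.read_camera("side");a=viewer.read_camera("top")
cv2.imwrite("pics/s13.png",cv2.resize(cv2.hconcat([b[110:230,200:330],a[160:280,300:450]]),None,fx=2.8,fy=2.8))
E
```

```text
clock: 28.07
position: [0.4604, -0.2537, 0.2246]
orientation: [2.218, 2.223, -0.0]
wrist_force: [0.3, 0.5, 0.4]
finger_gap: 0.796
gripper_force: 0.0
clock: 28.9
position: [0.6091, 0.031, 0.2219]
orientation: [2.211, 2.23, -0.001]
wrist_force: [-1.0, -1.3, 0.0]
finger_gap: 0.8
gripper_force: 0.0
```

View pics/s13.png

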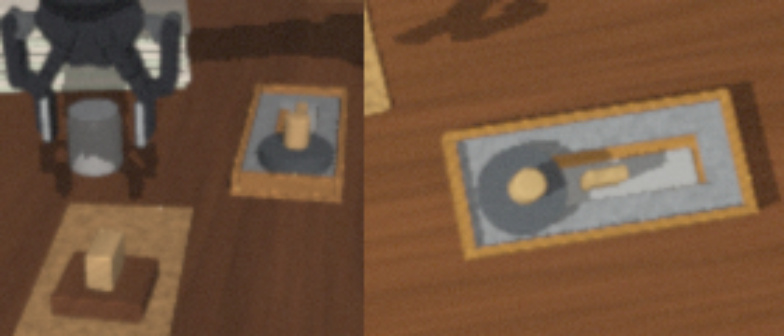

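The weight sits flat in its end of the case. Picking up the block.

```bash
python3 -m pendant '[[[0,0,0],[0,-0.003,-0.035],0.2],[[0,0,0],[0,0,-0.035],0.2],[[0,0,0],[0,0,-0.03],0.2],[[0,0,0],[0,0,-0.015],0.2],[[0,0,0],[0,0,-0.002],0.2],[[0,0,0],[0,0,0],0.5],[[0,0,0],[0,0,0],0.8],[[0,0,0],[0,0,0],1],[[0,0,0],[0,0,0],1],[[0,0,0],[0,0,0],1],[[0,0,0],[0,0,0],1]]' 50
python3 -m pendant '[[[0,0,0],[0,0,0.004],1],[[0,0,0],[0,0,0.03],1],[[0,0,0],[0,0,0.035],1],[[0,0,0],[0,0,0.035],1],[[0,0,0],[0,0,0.015],1],[[0,0,0],[0,0,0],1],[[0,0,0],[0,0,0],1]]'
```

```text
clock: 29.92
position: [0.6095, 0.0252, 0.1067]
orientation: [2.216, 2.225, 0.004]
wrist_force: [-1.9, -0.4, 8.2]
finger_gap: 0.266
gripper_force: 51.4
clock: 30.5
position: [0.6086, 0.0254, 0.2246]
orientation: [2.216, 2.226, 0.003]
wrist_force: [-0.9, 0.2, -2.7]
finger_gap: 0.269
gripper_force: 50.2
```

```bash
python3 -m pendant '[[[0,0,0],[-0.01345,-0.0386,0],1],[[0,0,0],[-0.01345,-0.0386,0],1],[[0,0,0],[-0.01345,-0.0386,0],1],[[0,0,0],[-0.01345,-0.0386,0],1],[[0,0,0],[-0.01345,-0.0386,0],1],[[0,0,0],[-0.01345,-0.0386,0],1],[[0,0,0],[-0.01345,-0.0386,0],1],[[0,0,0],[-0.01345,-0.0386,0],1],[[0,0,0],[-0.01345,-0.0386,0],1],[[0,0,0],[-0.01345,-0.0386,0],1],[[0,0,0],[-0.01345,-0.0386,0],1],[[0,0,0],[0,0,0],1],[[0,0,0],[0,0,-0.03],1],[[0,0,0],[0,0,-0.03],1],[[0,0,0],[0,0,-0.012],1],[[0,0,0],[0,0,0],1],[[0,0,0],[0,0,0],1]]'
```

```text
clock: 31.92
position: [0.4601, -0.399, 0.1513]
orientation: [-2.216, -2.225, 0.002]
wrist_force: [-0.4, 0.1, -0.6]
finger_gap: 0.266
gripper_force: 50.0
```

```bash
python3 -m pendant '[[[0,0,0],[0,0,-0.018],1],[[0,0,0],[0,0,-0.01],1],[[0,0,0],[0,0,-0.004],1],[[0,0,0],[0,0,0],1],[[0,0,0],[0,0,0],1]]'
```

```text
clock: 32.33
position: [0.4606, -0.3995, 0.1204]
orientation: [2.217, 2.226, -0.0]
wrist_force: [0.1, 0.4, -1.7]
finger_gap: 0.272
gripper_force: 50.1
```

```bash
python3 -m pendant '[[[0,0,0],[0,0,-0.0015],1],[[0,0,0],[0,0,-0.0005],1],[[0,0,0],[0,0,0],1],[[0,0,0],[0,0,0],1]]'
```

```text
clock: 32.67
position: [0.4608, -0.3997, 0.1187]
orientation: [2.216, 2.225, 0.001]
wrist_force: [-1.8, 1.0, 7.0]
finger_gap: 0.27
gripper_force: 51.0
```

Contact. Release, lift, and back off toward +y to clear the view.

```bash
python3 -m pendant '[[[0,0,0],[0,0,0],0.6],[[0,0,0],[0,0,0],0.3],[[0,0,0],[0,0,0],0.2],[[0,0,0],[0,0,0.01],0.2],[[0,0,0],[0,0,0.035],0.2],[[0,0,0],[0,0,0.035],0.2],[[0,0,0],[0,0,0.035],0.2],[[0,0,0],[0.01,0.037,0],0.2],[[0,0,0],[0.01,0.037,0],0.2],[[0,0,0],[0.01,0.037,0],0.2],[[0,0,0],[0.01,0.037,0],0.2],[[0,0,0],[0.01,0.037,0],0.2],[[0,0,0],[0.01,0.037,0],0.2],[[0,0,0],[0.01,0.037,0],0.2],[[0,0,0],[0.01,0.037,0],0.2],[[0,0,0],[0.01,0.037,0],0.2],[[0,0,0],[0,0,0],0.2],[[0,0,0],[0,0,0],0.2]]'
python3 - <<'E'
from h import *
b=viewer.read_camera("side");a=viewer.read_camera("top")
cv2.imwrite("pics/s14.png",cv2.resize(cv2.hconcat([b[100:384,130:350],a[100:384,60:450]]),None,fx=1.3,fy=1.3))
E
```

```text
clock: 34.17
position: [0.5511, -0.0636, 0.2331]
orientation: [-2.211, -2.231, -0.0]
wrist_force: [0.7, -0.6, -0.2]
finger_gap: 0.8
gripper_force: 0.0
```

View pics/s14.png

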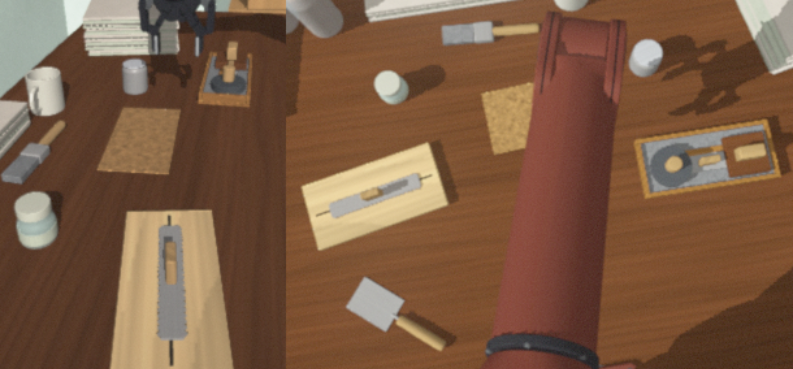

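The view shows everything in place: the rule on the line, the weight and block flat in their own ends of the case, and the jar and tin not moved. Handing in.

```bash
python3 -c "
from cell import r
print(r.close_job())"
```

```text
the job is handed in; nothing more can be done
None
```

The job is done and handed in at about 34 s: the tearing rule is centred on the board's line, the straightedge is flat in the case pocket, the weight and block are back over it in their own ends, and the jar and tin were not moved.

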